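# Empty the offcut tray, then crack the damp box and hold its lid ajar

### The arm

A 7-joint arm with a two-finger parallel gripper is mounted at the origin on the work surface; the furniture and walls round the work are solid. World frame = base frame: x ahead of the robot, y to its left, z up, the work surface at z = 0. Lengths are in m, angles in rad, forces in N, time in s.
With the tool pointing down it reaches from about 0.425 to 1.025 m from the base axis. Payload 3.6 kg.
Tool frame: the origin (TCP) lies midway between the tips of the shut fingers; the grasp point (between the pads) lies 19 mm behind it; z points along the fingers, y is the line along which they close (so a half turn about z gives the same grasp; the last joint's range is limited). The gripper opens to 85 mm and grips with 20 to 120 N. Pads are 22 mm wide; open, the fingers measure 114 mm over their backs; the gripper's body (76 mm by 85 mm) begins 54 mm behind the grasp point. The pads swing forward as they close: fully open they stand 13 mm farther back than shut.
Start: joints at [-1.202, 0.591, 0.048, 1.609, -0.033, 0.943, -0.034], TCP at [0.323, 0.649, 0.194] pointing down, gripper open.
Joint ranges: [-2.69, 2.69], [-0.47, 2.24], [-1.27, 1.36], [0.19, 2.51], [-1.53, 4.68], [0.08, 2.07], [-3.09, 3.09]. Speed limits (rad/s): [2.57, 2.57, 3.14, 3.14, 3.14, 3.14, 3.14].

### API

Orientations are given as [roll, pitch, yaw] about the fixed x, y, z axes, in that order (R = Rz(yaw) Ry(pitch) Rx(roll)).
In Python, from workcell import bot gives the robot as it stands.
- The arm moves only by the shell command python3 -m pendant 'ROWS'. ROWS is JSON, a list of rows, each a list of 3 entries, a list of its own where there are three numbers: the finger opening in mm, from 0 to 85.4, then the shift along the tool's x, y, z in units of 40 mm (1.0 is 40 mm), then the turn, a rotation vector about the tool's x, y, z in degrees. In form: [[fingers, [x, y, z], [wx, wy, wz]], ...]. A call has 1 to 12 rows; each row is the pose to reach, as a shift and turn from the pose commanded when the call began, along the tool's axes at that moment; what a row does not reach only later rows make up. A row lasts 1/8 s, in which the tool goes at most 62.5 mm and 10.7 degrees, less where a joint would pass 70% of its speed; a pose out of reach is approached as far as the arm can. A call with a gripper value outside its range is refused whole. The fingers move at their own pace and stop on an object; the grip force is fixed at half the most. Time passes only in rows, so rows that repeat a pose let the fingers close. It gives the time, the measured TCP pose, the force, the opening and the grip force at its end, in the units of the state.
- bot.sense(): the state, without advancing time (a new reading comes with each control period).
- bot.snapshot(name): name is "side" or "top"; returns the picture (384x512x3 uint8, red, green, blue); there is no depth.
- bot.camera_model(name): a dict with "vertical_fov" (degrees; the focal length in pixels is half the picture's height over the tangent of half this angle, whatever the lens; pixels are square), "cx", "cy" (the principal point, pixels), "extrinsics" (4x4, takes a point from world to camera coordinates). Camera axes: x right, y up, looking along -z (the intrinsics and any distortion apply to the point x, -y, -z); pixel columns grow to the right and rows downward; lengths in m; the calibration is good to about 2 mm. A picture is of the moment at which its call begins. camera_model takes no time and is no camera call.
- bot.close_job(): hands the job in; it is judged then, once.
The state is a dict: "clock": time; "joint_pos": joint angles; "joint_vel": joint speeds; "joint_efforts": joint torques, N m; "position": TCP position; "tool_rot": TCP orientation; "contact_force": force on the tool from outside, world axes, zero at the start; "ft_torque": the same for the moment, N m; "grip_width": opening from 0.0 (shut) to 1.0 (fully open); "grasp_force": force on a finger pad.
Only numpy, scipy, OpenCV 4.12 (cv2) and the standard library are available. Lean on these libraries where they do the work, as an engineer would, in place of code of your own. Each camera call takes 0.05 s, during which the arm holds its last target. There are 200 camera calls.

### The job

The damp box needs a short airing, but a tray of clay offcuts has been left on its lid: pick the tray up, tip it so that both offcuts slide off its open end into the reclaim tub, and set the empty tray down flat on the table. Only then take the lid's handle, pull until the sticky seal lets go, and hold the lid ajar with its front edge about 3 cm up; do not fling it open. Finish while still holding the lid there, with the tub upright and the sprayer, ring cutter and loop tool left alone.

Things in the scene. Friction and masses are not known exactly. Their poses are not given: they have to be found in the camera images.
- damp_box: the damp box: clear plastic box with a plaster bed, 150 (x) x 190 (y) x 100 mm high, heavy and fixed to the table; origin at the centre of its underside, z up; its front (the lid's handle side) faces its own -x, its hinges are on its +x side
- damp_lid: the white lid, about 167 x 204 mm, flat on top, about 0.3 kg; origin on the hinge axis (box frame x = +75, y = 0, z = 100 mm), axes parallel to the box's when shut; its flat top is 6.5 mm above its origin.
- lid_hinge (a joint): angle of the lid in rad: 0 shut, positive open (about the box's +y axis, the front edge rises). The front edge is 166 mm from the hinge axis: 0.18 rad lifts it 30 mm. A rubber bead under the front rim seals it: the pull at the handle peaks at 10 to 16 N in the first 3 mm and is gone by 10 mm, leaving the lid's weight (2 N). Let go, it drops back onto the bead (under 0.09 rad)
- lid_handle (a point): middle of the bar of the steel bow handle on the lid's front strip: round bar 10 mm thick, straight for 68 mm along the box's y axis; in the lid's frame at x = -134, z = +36 mm; 24 mm free under the bar. Axes as the lid's
- offcut_tray: plywood tray, 140 (x) x 62 (y) x 18 mm, about 0.12 kg: base 5 mm thick, rails 7 mm wide on both long sides and at the -x end, open at its +x end; origin at the centre of its underside, z up. It starts on the lid, its long axis roughly along the box's y axis, open end towards the box's +y; it can be gripped across its 62 mm width from above over the offcuts, 25 mm free beside it
- offcut_1: brown clay block 34 x 28 x 30 mm, 0.075 kg, loose in the half of the tray at its closed end; origin at the centre of its underside. Friction about 0.6: it slides on the tray from a slope of some 35 degrees
- offcut_2: second such block, in the half of the tray at its open end
- reclaim_tub: round grey plastic tub, 155 mm across its rim (about 145 mm inside, narrowing to 128 mm at the floor), 78 mm high, 0.25 kg, loose; floor 4 mm thick; the table in front of tub and box (robot side, between film and wooden board) is free for the tray; origin at the centre of its underside, z up
- spray_flask: pale water sprayer bottle, 62 x 75 x 158 mm, stands behind the work; leave alone; origin at the centre of its underside
- round_cutter: tin ring cutter, 58 mm across, 28 mm high; leave alone; origin at the centre of its underside
- loop_tool: wooden loop tool, 163 mm long (its y axis), 11 mm high; leave alone; origin at the centre of its underside
There are look-alikes about, which are no part of the job. What is meant by the reclaim_tub is not green, and is the larger of those in its own colour.

How it is judged:
On the way, in this order (a step that is already met when the one before it is completed fails the run):
1. the tray is off the lid and tipped (angle between offcut_tray's own z axis and vertical above 0.35 rad and horizontal distance between offcut_tray and reclaim_tub below 0.16 m), for 0.05 s.
2. both offcuts are in the tub (horizontal distance between each of offcut_1, offcut_2 and reclaim_tub below 0.068 m and z of each of offcut_1, offcut_2 in the frame of reclaim_tub below 0.075 m), for 0.2 s.
3. the empty tray lies flat on the table, let go (height (world z) of offcut_tray below 0.015 m and angle between offcut_tray's own z axis and vertical below 0.1 rad and contact force between the fingers and offcut_tray below 0.2 N), for 0.2 s.
4. the seal is broken and the lid is ajar in the fingers (value of joint lid_hinge above 0.1 rad and contact force between the fingers and damp_lid above 0.5 N), for 0.1 s.
At the end, for the whole second after the job is handed in: The fingers hold the lid still at 0.10 to 0.30 rad (front edge about 16 to 50 mm up), nothing else props it; both offcuts are inside the tub, which stands upright; the tray lies flat on the table, let go (all of step 2 and all of step 3 and all of step 4 and value of joint lid_hinge below 0.3 rad and contact force between damp_lid and offcut_tray below 0.2 N and velocity of joint lid_hinge between -0.05 and 0.05 rad/s and angle between reclaim_tub's own z axis and vertical below 0.1 rad); the arm keeps its last pose, push and grip.
It fails at once if the lid is flung open (more than 0.45 rad) (value of joint lid_hinge above 0.45 rad).
It fails at once if the lid is opened before the tray is down on the table (value of joint lid_hinge above 0.04 rad and height (world z) of offcut_tray above 0.03 m).
It fails at once if the tub is knocked over (angle between reclaim_tub's own z axis and vertical above 0.5 rad).
It fails at once if a bystander is disturbed (moved more than 3 cm) (distance of any of spray_flask, round_cutter, loop_tool from where it was at the start of the episode above 0.03 m).
It also fails if it takes over 64 s, if anything falls off the work surface, if the arm or the gripper's body presses on something with over 40 N, if the wrist force passes 120 N, or if a joint passes its speed limit or range.

## Working session

There is one attempt and no reset: what is moved stays moved. The work goes in short steps, Python scripts to look and compute and a shell command to move; the robot and the scene stay as the last step left them, time stands still between calls to the robot, and variables do not carry over. Pictures are saved under pics/ and viewed, at most 10 in all, crops included, and the job is handed in when it is done.

```bash
mkdir -p pics; ls
python3 - <<'E'
from workcell import bot
import cv2
for n in("side","top"):
    im=bot.snapshot(n); cv2.imwrite(f"pics/{n}0.png",cv2.cvtColor(im,cv2.COLOR_RGB2BGR))
    m=bot.camera_model(n); print(n,m)
s=bot.sense(); print(s)
E
```

```text
pics
side {'vertical_fov': 50.70209793372187, 'cx': 254.51617636781282, 'cy': 183.26046761644778, 'extrinsics': array([[-0.99884183,  0.04794826, -0.00399652,  0.48969471],
       [-0.02722819, -0.49481217,  0.86857328,  0.02799025],
       [ 0.03966905,  0.86767614,  0.49554463, -1.2671556 ],
       [ 0.        ,  0.        ,  0.        ,  1.        ]])}
top {'vertical_fov': 44.85852893186685, 'cx': 255.74600224592007, 'cy': 184.78526010595263, 'extrinsics': array([[-0.02013133, -0.99970204,  0.01380466,  0.23348933],
       [ 0.99063277, -0.01807967,  0.13535083, -0.50279319],
       [-0.13506092,  0.01640014,  0.99070156, -1.50730501],
       [ 0.        ,  0.        ,  0.        ,  1.        ]])}
{'clock': 0.1, 'joint_pos': array([-1.20252756,  0.59204609,  0.04831125,  1.60970716, -0.03332518,
        0.94273826, -0.03372282]), 'joint_vel': array([-0.00019319, -0.00152217, -0.00018137, -0.00381221, -0.00072065,
        0.00048439,  0.00021915]), 'joint_efforts': array([ 4.76559479e-03, -5.49999475e+01,  1.55305356e+00, -1.98827112e+01,
        9.67364351e-03,  3.79641628e-03, -6.51405841e-06]), 'position': array([0.32262837, 0.64831467, 0.19243712]), 'tool_rot': array([-3.13950155e+00,  1.00963527e-04,  2.67986053e+00]), 'contact_force': array([-0.80744197,  0.20684458, -0.42772926]), 'ft_torque': array([-0.00725432,  0.00084464, -0.00208016]), 'grasp_force': 0.0, 'grip_width': 0.9990984266055717}
```

View pics/side0.png

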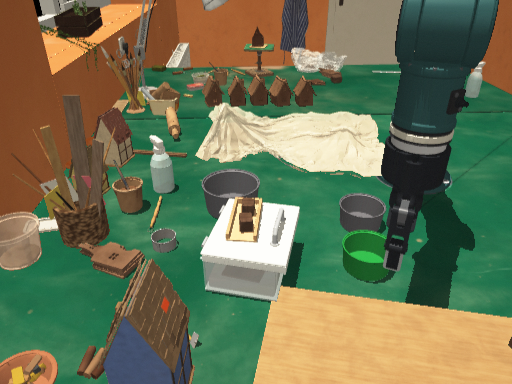

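View pics/top0.png

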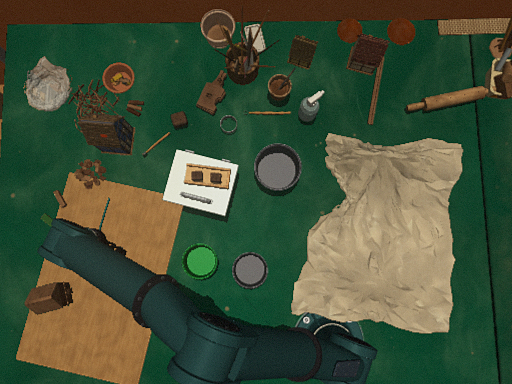

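The top view shows the box and lid at about (200,183), with the tray at (207,176) and the handle at (197,198) on the robot side. The large grey tub is at (277,168), with a smaller grey one at (249,270) and a green one at (201,262). In the side view the lid is at about (255,228), the tray at (245,218), the handle at (279,226) and the large tub at (231,193).

```bash
cat > h.py <<'E'
import numpy as np, cv2
from workcell import bot
M={n:bot.camera_model(n) for n in("side","top")}
def ray(n,p):
    m=M[n];f=192/np.tan(np.radians(m["vertical_fov"]/2));E=m["extrinsics"];R=E[:3,:3];t=E[:3,3]
    d=R.T@np.array([(p[0]-m["cx"])/f,-(p[1]-m["cy"])/f,-1.]);return -R.T@t,d/np.linalg.norm(d)
def plane(n,p,z):
    c,d=ray(n,p);return c+d*(z-c[2])/d[2]
def tri(ps,pt):
    A=[];b=[]
    for n,p in(("side",ps),("top",pt)):
        c,d=ray(n,p);P=np.eye(3)-np.outer(d,d);A.append(P);b.append(P@c)
    A=np.vstack(A);b=np.hstack(b);x=np.linalg.lstsq(A,b,rcond=None)[0];return x,np.linalg.norm(A@x-b)
def proj(n,X):
    m=M[n];f=192/np.tan(np.radians(m["vertical_fov"]/2));E=m["extrinsics"];c=E[:3,:3]@X+E[:3,3]
    return np.array([m["cx"]-f*c[0]/c[2],m["cy"]+f*c[1]/c[2]])
E
python3 - <<'E'
import cv2,numpy as np
np.set_printoptions(precision=4,suppress=True)
a=cv2.imread("pics/side0.png")[165:310,190:310]; b=cv2.imread("pics/top0.png")[135:225,155:310]
a=cv2.resize(a,None,fx=4,fy=4,interpolation=cv2.INTER_CUBIC); cv2.imwrite("pics/sc.png",a)
b=cv2.resize(b,None,fx=5,fy=5,interpolation=cv2.INTER_CUBIC); cv2.imwrite("pics/tc.png",b)
E
```

```text
(no output)
```

View pics/sc.png

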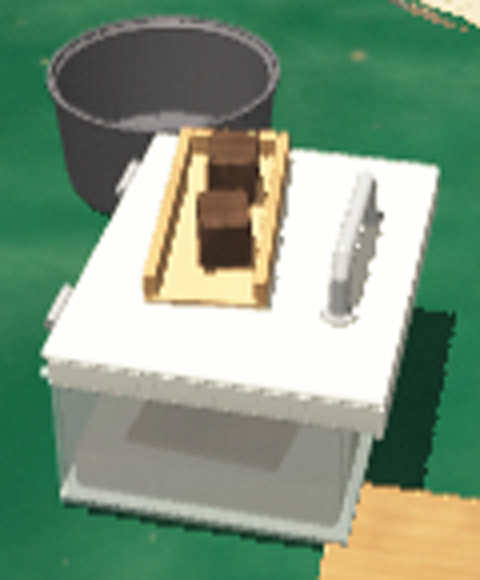

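View pics/tc.png

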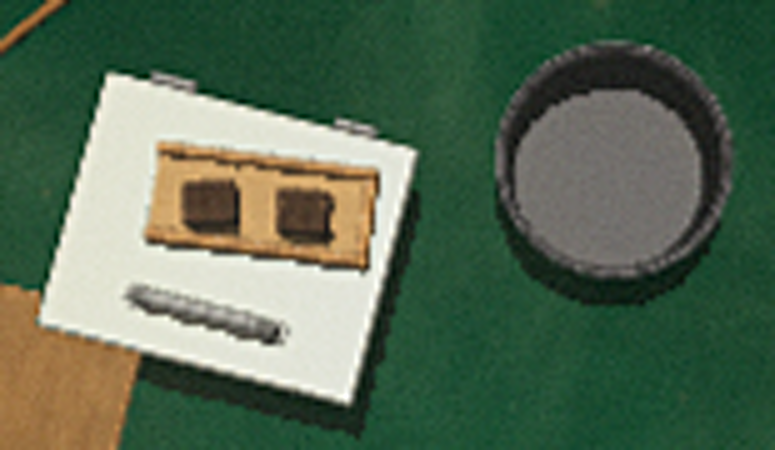

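The crops show the lid corners, the tray (closed end on the right, towards the tub), the handle and the tub clearly. I'll triangulate them now.

Run:
```python
from h import *
np.set_printoptions(precision=4,suppress=True)
S=lambda x,y:((x+.5)/4-.5+190,(y+.5)/4-.5+165); T=lambda x,y:((x+.5)/5-.5+155,(y+.5)/5-.5+135)
P=dict(lid_hp=((44,357),(107,72)),lid_fp=((383,410),(38,323)),lid_fm=((438,167),(352,404)),lid_hm=((160,137),(416,150)),
tr_cl_h=((182,130),(378,170)),tr_cl_f=((288,133),(365,270)),tr_op_h=((147,275),(158,143)),tr_op_f=((270,283),(147,240)),
han_m=((367,178),(280,330)),han_p=((341,278),(130,292)),tub=((163,75),(614,160)))
R={}
for k,(s,t) in P.items():
    R[k],e=tri(S(*s),T(*t)); print(k,R[k],round(e,4))
d=R["lid_hp"]-R["lid_hm"]+R["lid_fp"]-R["lid_fm"]; print("box y yaw",np.degrees(np.arctan2(-d[0],d[1])))
d=R["tr_op_h"]-R["tr_cl_h"]+R["tr_op_f"]-R["tr_cl_f"];print("tray x yaw",np.degrees(np.arctan2(d[1],d[0])),"cen",sum(R[k] for k in R if k[:2]=="tr")/4)
print("handle",(R["han_m"]+R["han_p"])/2,"lid",sum(R[k] for k in R if k[:3]=="lid")/4)
im=bot.snapshot("top")
# tub by colour: dark grey rim+floor
g=im.astype(int); m=((g.max(2)-g.min(2)<22)&(g.max(2)<150)).astype(np.uint8)*255
m[:, :245]=0;m[:,310:]=0;m[:135]=0;m[205:]=0
m=cv2.morphologyEx(m,cv2.MORPH_OPEN,np.ones((3,3)))
c=max(cv2.findContours(m,cv2.RETR_EXTERNAL,cv2.CHAIN_APPROX_NONE)[0],key=cv2.contourArea)
e=cv2.fitEllipse(c);print(e,plane("top",e[0],.078))
# yellow board & film edges near free area on table
for p in[(185,205),(165,260),(330,140),(300,250),(219,262),(249,252)]:print(p,plane("top",p,0))
for p in[(201,245),(249,253),(201,262),(249,270)]:print("tubs",p,plane("top",p,.05))
```

```text
lid_hp [0.6168 0.4766 0.1025] 0.0006
lid_fp [0.4577 0.5198 0.0999] 0.0001
lid_fm [0.4033 0.3228 0.1038] 0.0009
lid_hm [0.5625 0.2807 0.1033] 0.001
tr_cl_h [0.548  0.3041 0.1218] 0.0007
tr_cl_f [0.4866 0.3127 0.1228] 0.003
tr_op_h [0.5668 0.4414 0.123 ] 0.0002
tr_op_f [0.5061 0.4485 0.121 ] 0.0001
han_m [0.4486 0.3656 0.1261] 0.0014
han_p [0.4724 0.4578 0.1297] 0.0003
tub [0.5608 0.1529 0.072 ] 0.001
box y yaw -15.4679327212657
tray x yaw 82.02808315596587 cen [0.5269 0.3767 0.1222]
handle [0.4605 0.4117 0.1279] lid [0.5101 0.4    0.1024]
((277.0107727050781, 168.60952758789062), (47.31718826293945, 51.6094856262207), 12.888623237609863) [0.5524 0.1548 0.078 ]
(185, 205) [0.4475 0.4619 0.    ]
(165, 260) [0.2667 0.5277 0.    ]
(330, 140) [ 0.6622 -0.0348  0.    ]
(300, 250) [0.2903 0.0807 0.    ]
(219, 262) [0.2565 0.3498 0.    ]
(249, 252) [0.2872 0.2501 0.    ]
tubs (201, 245) [0.3129 0.4038 0.05  ]
tubs (249, 253) [0.2844 0.2502 0.05  ]
tubs (201, 262) [0.2591 0.404  0.05  ]
tubs (249, 270) [0.2307 0.2511 0.05  ]
```

```bash
cat >> h.py <<'E'
from scipy.spatial.transform import Rotation as Ro
def go(pos,yaw,tilt=0):
    "shift (40 mm units) and rotvec (deg) to TCP pos, tool x at yaw deg, tilt deg about tool y"
    s=bot.sense();R0=Ro.from_euler("xyz",s["tool_rot"])
    R1=Ro.from_euler("ZX",[yaw,180],degrees=True)*Ro.from_euler("y",tilt,degrees=True)
    print("shift",np.round(R0.inv().apply(np.array(pos)-s["position"])/.04,2),"turn",np.round((R0.inv()*R1).as_rotvec(degrees=True),1),
      "n>=",round(np.linalg.norm(np.array(pos)-s["position"])/.0625,1),"t",s["clock"])
E
python3 -c "
from h import *
go((.527,.377,.20),82)"
```

```text
shift [-7.6  -3.8  -0.18] turn [-0.1  0.1 71.5] n>= 5.4 t 0.15
```

```bash
python3 -m pendant '[[85,[-0.5,-0.2,-0.5],[0,0,8]],[85,[-1.5,-0.7,-0.5],[0,0,16]],[85,[-2.5,-1.2,-0.5],[0,0,24]],[85,[-3.5,-1.7,-0.5],[0,0,33]],[85,[-4.5,-2.2,-0.4],[0,0,42]],[85,[-5.5,-2.7,-0.3],[0,0,51]],[85,[-6.5,-3.2,-0.2],[0,0,60]],[85,[-7.2,-3.6,-0.18],[0,0,68]],[85,[-7.6,-3.8,-0.18],[-0.1,0.1,71.5]],[85,[-7.6,-3.8,-0.18],[-0.1,0.1,71.5]],[85,[-7.6,-3.8,-0.18],[-0.1,0.1,71.5]]]'
python3 -c "
from h import *
go((.527,.377,.20),82);go((.527,.377,.107),82)
for n in('side','top'): cv2.imwrite(f'pics/{n}1.png',cv2.cvtColor(bot.snapshot(n),cv2.COLOR_RGB2BGR))
a=cv2.imread('pics/side1.png')[120:310,180:340];b=cv2.imread('pics/top1.png')[130:225,140:240]
a=cv2.resize(a,(480,570));b=cv2.resize(b,(300,285)); c=np.zeros((570,780,3),np.uint8);c[:,:480]=a;c[:285,480:]=b;cv2.imwrite('pics/c1.png',c)"
```

```text
clock: 1.52
position: [0.5262, 0.3796, 0.2005]
tool_rot: [-3.141, -0.003, 1.436]
contact_force: [1.1, -0.1, -0.3]
grip_width: 0.993
grasp_force: 0.0
shift [-0.06  0.03  0.01] turn [-0.  -0.2  0.3] n>= 0.0 t 1.525
shift [-0.07  0.03  2.34] turn [-0.  -0.2  0.3] n>= 1.5 t 1.525
```

View pics/c1.png

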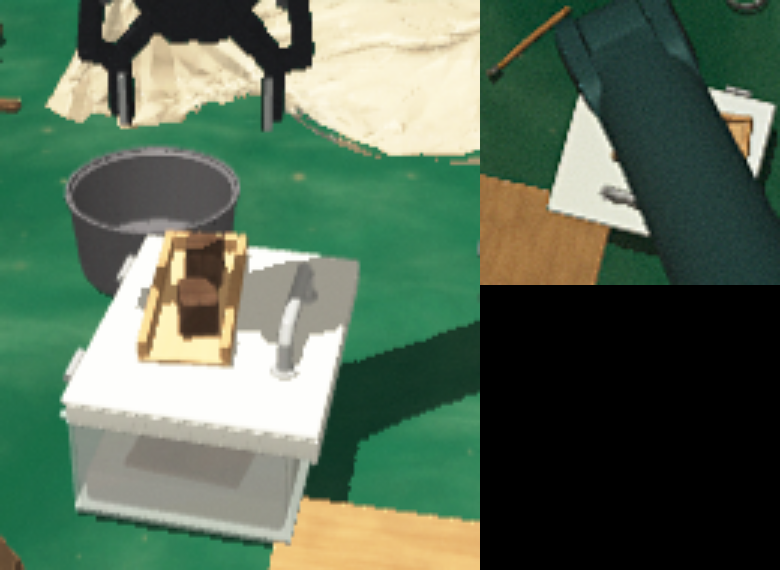

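The open fingers straddle the tray: finger tips at about (125,120) and (265,125) in the crop, tray below at (195,300). I'll descend and grip.

```bash
python3 -m pendant '[[85,[-0.06,0.03,0.8],[0,-0.2,0.3]],[85,[-0.06,0.03,1.6],[0,-0.2,0.3]],[85,[-0.06,0.03,2.2],[0,-0.2,0.3]],[85,[-0.06,0.03,2.42],[0,-0.2,0.3]],[85,[-0.06,0.03,2.42],[0,-0.2,0.3]],[70,[-0.06,0.03,2.42],[0,-0.2,0.3]],[50,[-0.06,0.03,2.42],[0,-0.2,0.3]],[50,[-0.06,0.03,2.42],[0,-0.2,0.3]],[50,[-0.06,0.03,2.42],[0,-0.2,0.3]],[50,[-0.06,0.03,2.42],[0,-0.2,0.3]]]'
python3 -m pendant '[[50,[0,0,-0.3],[0,0,0]],[50,[0,0,-0.7],[0,0,0]],[50,[0,0,-1.2],[0,0,0]],[50,[0,0,-1.8],[0,0,0]],[50,[0,0,-2.6],[0,0,0]],[50,[0,0,-3.5],[0,0,0]],[50,[0,0,-4],[0,0,0]],[50,[0,0,-4],[0,0,0]]]'
python3 -c "
from h import *
for n in('side','top'): cv2.imwrite(f'pics/{n}2.png',cv2.cvtColor(bot.snapshot(n),cv2.COLOR_RGB2BGR))
a=cv2.imread('pics/side2.png')[90:310,150:350];cv2.imwrite('pics/c2.png',cv2.resize(a,(500,550)))
u=np.array([np.cos(np.radians(15.3)),np.sin(np.radians(15.3))])
c=np.array([.559,.153])+u*.08
go((*c,.28),195)"
```

```text
clock: 2.88
position: [0.5284, 0.3752, 0.104]
tool_rot: [3.141, 0.001, 1.427]
contact_force: [-0.4, 0.0, 0.1]
grip_width: 0.587
grasp_force: 0.0
clock: 3.88
position: [0.5299, 0.3761, 0.2672]
tool_rot: [3.137, -0.003, 1.427]
contact_force: [0.4, -0.1, 1.3]
grip_width: 0.581
grasp_force: 0.0
shift [-4.59  3.4  -0.39] turn [  -0.     0.  -113.3] n>= 3.7 t 3.975
```

View pics/c2.png

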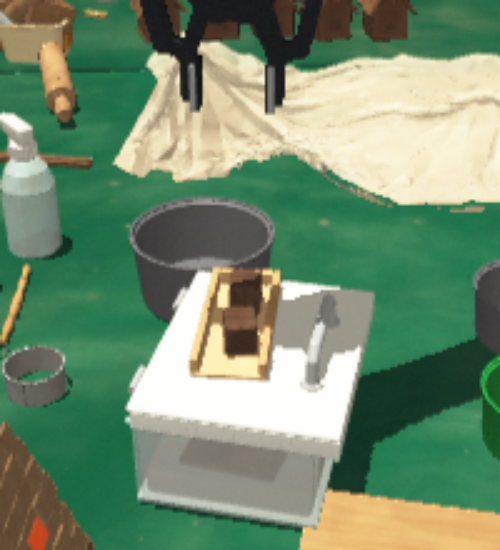

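The tray stayed on the lid: it is at about (235,320) in the crop, and the fingers closed above it at (195,100) and (270,100). I'll measure the real tip height and tray position.

Run:
```python
from h import *
np.set_printoptions(precision=4,suppress=True)
s=bot.sense();p=s["position"];R=Ro.from_euler("xyz",s["tool_rot"]).as_matrix()
print(p,s["grip_width"],"TCP px",proj("side",p))
for o in(-.01,0,.01,.02,.03):
  print(o,[proj("side",p-R[:,2]*o+R[:,1]*k) for k in(-.025,.025)])
im=cv2.imread("pics/side2.png")[100:150,200:290];g=im.max(2)
mk=(g<75)
for c in range(20,70,2):
    r=np.where(mk[:,c])[0];print(c+200,r.max()+100 if len(r) else None,end="; ")
# tray colour mask before/after in side
def tray(f):
    h=cv2.cvtColor(cv2.imread(f),cv2.COLOR_BGR2HSV);m=cv2.inRange(h,(10,60,140),(30,200,255));m[:195]=0;m[245:]=0;m[:,:220]=0;m[:,270:]=0
    return cv2.minAreaRect(cv2.findNonZero(m))
print();print(tray("pics/side0.png"),tray("pics/side1.png"),tray("pics/side2.png"))
```

```text
[0.528  0.3753 0.2641] 0.584731165065646 TCP px [243.8693 153.8577]
-0.01 [array([256.6511, 158.9675]), array([231.3279, 157.9712])]
0 [array([256.6446, 154.3478]), array([231.1628, 153.3701])]
0.01 [array([256.6381, 149.6695]), array([230.9955, 148.711 ])]
0.02 [array([256.6315, 144.9315]), array([230.8261, 143.9927])]
0.03 [array([256.6248, 140.1325]), array([230.6546, 139.214 ])]
220 112; 222 127; 224 129; 226 114; 228 133; 230 131; 232 105; 234 105; 236 105; 238 105; 240 105; 242 105; 244 105; 246 None; 248 None; 250 101; 252 104; 254 107; 256 134; 258 116; 260 131; 262 131; 264 115; 266 114; 268 113; 
((243.3499755859375, 218.94998168945312), (32.90279769897461, 44.483970642089844), 4.398705959320068) ((243.72830200195312, 218.765869140625), (31.627897262573242, 47.061702728271484), 8.746162414550781) ((243.72830200195312, 218.765869140625), (31.627897262573242, 47.061702728271484), 8.746162414550781)
```

Run:
```python
from h import *
np.set_printoptions(precision=1,suppress=True)
for q,yaw,w in(((.3226,.6483,.1924),2.68,.0427),((.5262,.3796,.2005),1.436,.0427)):
  R=Ro.from_euler("xyz",[np.pi,0,yaw]).as_matrix()
  for n in("side","top"):
    for o in(0,.013,.03,.05,.09): print(n,yaw,o,[proj(n,np.array(q)-R[:,2]*o+R[:,1]*k) for k in(-w,w)])
a=cv2.imread('pics/side0.png')[180:290,360:460];b=cv2.imread('pics/side1.png')[100:210,200:300];c=cv2.imread('pics/top0.png')[200:310,20:120]
cv2.imwrite('pics/c3.png',cv2.resize(np.hstack([a,b]),None,fx=4,fy=4,interpolation=cv2.INTER_CUBIC)[:, :800])
```

```text
side 2.68 0 [array([392.7, 257.2]), array([384.6, 294.1])]
side 2.68 0.013 [array([394.1, 250.6]), array([386.1, 287.2])]
side 2.68 0.03 [array([395.9, 241.8]), array([388.1, 277.9])]
side 2.68 0.05 [array([398.2, 231.2]), array([390.5, 266.5])]
side 2.68 0.09 [array([403. , 208.8]), array([395.5, 242.5])]
top 2.68 0 [array([124.6, 249.3]), array([ 98.4, 236.7])]
top 2.68 0.013 [array([123.4, 249.4]), array([ 97. , 236.6])]
top 2.68 0.03 [array([121.8, 249.4]), array([ 95.1, 236.4])]
top 2.68 0.05 [array([119.9, 249.4]), array([ 92.7, 236.2])]
top 2.68 0.09 [array([115.8, 249.4]), array([ 87.8, 235.8])]
side 1.436 0 [array([266.5, 184.1]), array([224.4, 182.4])]
side 1.436 0.013 [array([266.6, 178.5]), array([224.1, 176.8])]
side 1.436 0.03 [array([266.6, 170.9]), array([223.8, 169.3])]
side 1.436 0.05 [array([266.8, 161.8]), array([223.3, 160.3])]
side 1.436 0.09 [array([267., 143.]), array([222.5, 141.6])]
top 1.436 0 [array([201.8, 185.9]), array([205.5, 157.5])]
top 1.436 0.013 [array([201.3, 185.3]), array([205.1, 156.7])]
top 1.436 0.03 [array([200.7, 184.5]), array([204.6, 155.5])]
top 1.436 0.05 [array([200. , 183.6]), array([203.9, 154.2])]
top 1.436 0.09 [array([198.5, 181.5]), array([202.5, 151.3])]
```

View pics/c3.png

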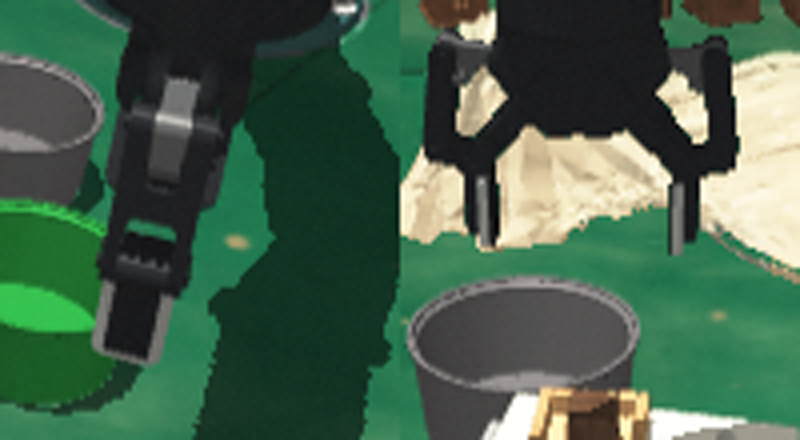

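The pictures put the real finger tips at (221,161) and (269,162) in full pixels, about 45 mm above the reported TCP with the fingers open, where about 13 mm was expected. The reported TCP is therefore about 32 mm too low. I'll regrip that much lower and watch the force.

```bash
python3 -m pendant '[[85,[0,0,1],[0,0,0]],[85,[0,0,2],[0,0,0]],[85,[0,0,3],[0,0,0]],[85,[0,0,3.8],[0,0,0]],[85,[0,0,4.3],[0,0,0]],[85,[0,0,4.5],[0,0,0]],[85,[0,0,4.7],[0,0,0]],[85,[0,0,4.7],[0,0,0]]]'
python3 -c "
from h import *
go((.527,.377,.065),82)"
```

```text
clock: 4.97
position: [0.5286, 0.3753, 0.0762]
tool_rot: [3.141, 0.001, 1.427]
contact_force: [-0.3, -0.3, 0.8]
grip_width: 0.994
grasp_force: 0.0
shift [ 0.04 -0.05  0.28] turn [ 0.   0.  -0.3] n>= 0.2 t 4.975
```

```bash
python3 -m pendant '[[85,[0.02,0,0.1],[0,0,0]],[85,[0.03,0,0.2],[0,0,0]],[85,[0.03,0,0.25],[0,0,0]],[85,[0.03,0,0.25],[0,0,0]],[70,[0.03,0,0.25],[0,0,0]],[50,[0.03,0,0.25],[0,0,0]],[50,[0.03,0,0.25],[0,0,0]],[50,[0.03,0,0.25],[0,0,0]],[50,[0.03,0,0.25],[0,0,0]]]'
```

```text
clock: 6.1
position: [0.5289, 0.3764, 0.0666]
tool_rot: [3.141, 0.001, 1.427]
contact_force: [-1.0, -1.1, 5.7]
grip_width: 0.706
grasp_force: 66.0
```

```bash
python3 -m pendant '[[50,[0,0,-0.1],[0,0,0]],[50,[0,0,-0.3],[0,0,0]],[50,[0,0,-0.6],[0,0,0]],[50,[0,0,-1],[0,0,0]],[50,[0,0,-1.5],[0,0,0]],[50,[0,0,-2.1],[0,0,0]],[50,[0,0,-2.7],[0,0,0]],[50,[0,0,-3.3],[0,0,0]],[50,[0,0,-3.8],[0,0,0]],[50,[0,0,-4],[0,0,0]],[50,[0,0,-4],[0,0,0]]]'
python3 -c "
from h import *
u=np.array([np.cos(np.radians(15.3)),np.sin(np.radians(15.3))])
c=np.array([.559,.153])+u*.085
go((*c,.22),195)
cv2.imwrite('pics/side3.png',cv2.cvtColor(bot.snapshot('side'),cv2.COLOR_RGB2BGR))"
```

```text
clock: 7.48
position: [0.5288, 0.3767, 0.2268]
tool_rot: [3.14, 0.0, 1.427]
contact_force: [0.0, -0.0, -2.6]
grip_width: 0.708
grasp_force: 65.4
shift [-4.58  3.5   0.18] turn [ 0.000e+00  1.000e-01 -1.133e+02] n>= 3.7 t 7.475
```

View pics/side3.png

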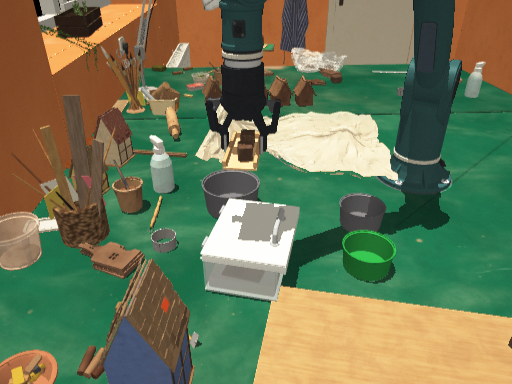

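The tray is held level at about (243,155) with both blocks in it, and −2.6 N matches the expected weight. Next I'll carry it to the far side of the tub with the open end facing the robot.

```bash
python3 -m pendant '[[50,[-0.1,0.1,0],[0,0,-4]],[50,[-0.4,0.3,0],[0,0,-11]],[50,[-0.8,0.6,0],[0,0,-19]],[50,[-1.2,0.9,0],[0,0,-27]],[50,[-1.6,1.2,0],[0,0,-35]],[50,[-2,1.5,0],[0,0,-43]],[50,[-2.4,1.8,0],[0,0,-51]],[50,[-2.7,2.1,0],[0,0,-59]],[50,[-3,2.4,0],[0,0,-67]],[50,[-3.4,2.6,0],[0,0,-75]],[50,[-3.8,2.9,0],[0,0,-83]],[50,[-4,3.1,0],[0,0,-88]]]'
python3 -c "
from h import *
u=np.array([np.cos(np.radians(15.3)),np.sin(np.radians(15.3))])
c=np.array([.559,.153])+u*.085
go((*c,.20),195)"
```

```text
clock: 9.02
position: [0.6279, 0.1981, 0.2247]
tool_rot: [-3.138, -0.002, 2.964]
contact_force: [0.3, 0.6, -2.8]
grip_width: 0.711
grasp_force: 65.3
shift [-0.42 -0.5   0.62] turn [ -0.2  -0.1 -25.2] n>= 0.6 t 9.025
```

```bash
python3 -m pendant '[[50,[-0.1,-0.1,0],[0,0,-6]],[50,[-0.25,-0.3,0],[0,0,-13]],[50,[-0.35,-0.4,0],[0,0,-20]],[50,[-0.42,-0.5,0],[0,0,-25.2]],[50,[-0.42,-0.5,0],[0,0,-25.2]]]'
python3 -c "
from h import *
u=np.array([np.cos(np.radians(15.3)),np.sin(np.radians(15.3))])
O=np.r_[np.array([.559,.153])+u*.085,.165]
for t,h in((-20,.21),(-35,.185),(-45,.17),(-55,.17)):
  tz=(Ro.from_euler('ZX',[195,180],degrees=True)*Ro.from_euler('y',t,degrees=True)).apply([0,0,1])
  P=O.copy();P[2]=h
  print(t,tz);go(P+.038*tz,195,t)"
```

```text
clock: 9.65
position: [0.6407, 0.1765, 0.2248]
tool_rot: [-3.14, -0.003, -2.883]
contact_force: [-0.1, 0.6, -2.9]
grip_width: 0.713
grasp_force: 65.3
-20 [ 0.33036609  0.08852133 -0.93969262]
shift [-0.33 -0.02  1.26] turn [ -0.1 -20.1  -0.2] n>= 0.8 t 9.65
-35 [ 0.55403229  0.14845251 -0.81915204]
shift [-0.55 -0.02  1.77] turn [ -0.1 -35.1  -0.2] n>= 1.2 t 9.65
-45 [ 0.6830127   0.1830127  -0.70710678]
shift [-0.68 -0.02  2.04] turn [ -0.2 -45.1  -0.2] n>= 1.4 t 9.65
-55 [ 0.79124012  0.21201215 -0.57357644]
shift [-0.78 -0.02  1.91] turn [ -0.2 -55.1  -0.1] n>= 1.3 t 9.65
```

```bash
python3 -m pendant '[[50,[-0.1,0,0.3],[0,-5,0]],[50,[-0.2,0,0.8],[0,-12,0]],[50,[-0.33,0,1.26],[0,-20,0]],[50,[-0.33,0,1.26],[0,-20,0]],[50,[-0.33,0,1.26],[0,-20,0]]]'
python3 -c "
from h import *
a=cv2.cvtColor(bot.snapshot('side'),cv2.COLOR_RGB2BGR)[110:260,160:310];b=cv2.cvtColor(bot.snapshot('top'),cv2.COLOR_RGB2BGR)[90:240,200:350]
cv2.imwrite('pics/c4.png',cv2.resize(np.hstack([a,b]),(800,400),interpolation=cv2.INTER_CUBIC))
u=np.array([np.cos(np.radians(15.3)),np.sin(np.radians(15.3))])
tz=np.r_[u*np.sin(np.radians(20)),-np.cos(np.radians(20))];tx=np.r_[-u*np.cos(np.radians(20)),-np.sin(np.radians(20))]
p=bot.sense()['position'];ty=np.r_[-u[1],u[0],0]
for k in(1,-1):
  for name,L in(('toolbias',p-.038*tz),('zbias',p+[0,0,.032]-.006*tz)):
    X=L+.07*tx+k*.031*ty;q=proj('side',X);print(name,k,X.round(3),'crop px',((q-[160,110])*800/300).round())
"
```

```text
clock: 10.28
position: [0.6558, 0.182, 0.177]
tool_rot: [-3.141, 0.35, -2.881]
contact_force: [1.0, 0.1, -1.3]
grip_width: 0.71
grasp_force: 65.4
toolbias 1 [0.573 0.192 0.19 ] crop px [170. 105.]
zbias 1 [0.584 0.194 0.192] crop px [159. 105.]
toolbias -1 [0.589 0.132 0.19 ] crop px [154.  79.]
zbias -1 [0.6   0.135 0.192] crop px [143.  79.]
```

View pics/c4.png

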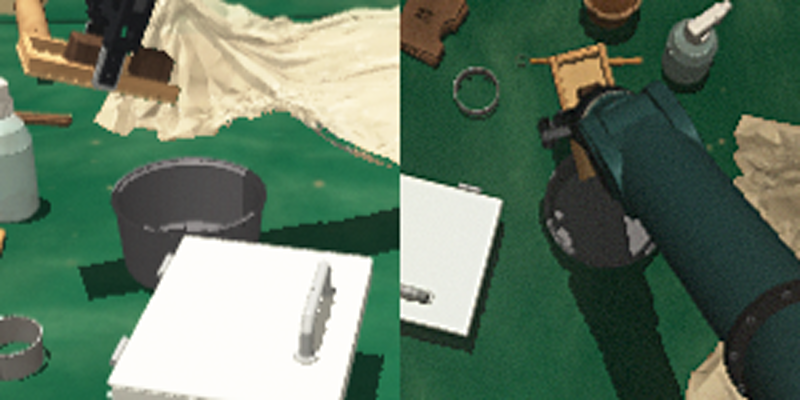

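The side crop shows the tray's lip at about (180,95), above and behind the tub rim centre at (188,187). That fits a tool-fixed offset. I'll tip further.

```bash
python3 -c "
from h import *
u=np.array([np.cos(np.radians(15.3)),np.sin(np.radians(15.3))])
O=np.r_[np.array([.559,.153])+u*.088,.165]
for t,h in((-32,.188),(-43,.175),(-55,.172)):
  tz=(Ro.from_euler('ZX',[195,180],degrees=True)*Ro.from_euler('y',t,degrees=True)).apply([0,0,1])
  P=O.copy();P[2]=h
  go(P+.038*tz,195,t)"
```

```text
shift [ 0.06 -0.06  0.57] turn [ -0.1 -11.8  -0.1] n>= 0.4 t 10.375
shift [-0.   -0.06  0.82] turn [ -0.1 -22.8  -0. ] n>= 0.5 t 10.375
shift [-0.15 -0.06  0.8 ] turn [ -0.1 -34.8  -0. ] n>= 0.5 t 10.375
```

```bash
python3 -m pendant '[[50,[0.03,-0.03,0.28],[0,-6,0]],[50,[0.06,-0.06,0.57],[0,-12,0]],[50,[0.03,-0.06,0.72],[0,-18,0]],[50,[0,-0.06,0.82],[0,-23,0]],[50,[-0.05,-0.06,0.82],[0,-28,0]],[50,[-0.15,-0.06,0.8],[0,-35,0]],[50,[-0.15,-0.06,0.8],[0,-35,0]],[50,[-0.15,-0.06,0.8],[0,-35,0]],[50,[-0.15,-0.06,0.8],[0,-35,0]]]'
python3 -c "
from h import *
a=cv2.cvtColor(bot.snapshot('side'),cv2.COLOR_RGB2BGR)[110:260,160:310];b=cv2.cvtColor(bot.snapshot('top'),cv2.COLOR_RGB2BGR)[90:240,200:350]
cv2.imwrite('pics/c5.png',cv2.resize(np.hstack([a,b]),(800,400),interpolation=cv2.INTER_CUBIC))"
```

```text
clock: 11.5
position: [0.6739, 0.1742, 0.1455]
tool_rot: [-3.031, 0.758, -2.847]
contact_force: [0.2, -1.5, -3.4]
grip_width: 0.705
grasp_force: 65.6
```

View pics/c5.png

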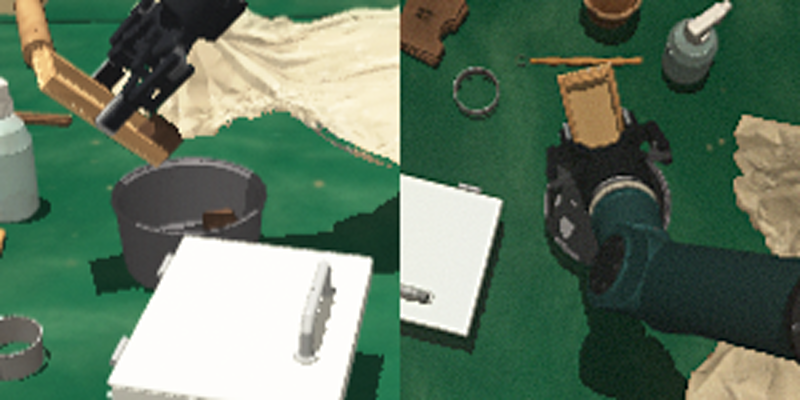

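One block is in the tub, at about (220,217) in the crop, and the tray's closed end is empty. The second block could still be hidden behind the fingers, so I'll check by colour, weight and joint margins.

```bash
python3 -m pendant '[[50,[0,0,0],[0,0,0]],[50,[0,0,0],[0,0,0]],[50,[0,0,0],[0,0,0]],[50,[0,0,0],[0,0,0]]]'
python3 - <<'E'
from h import *
np.set_printoptions(precision=3,suppress=True)
s=bot.sense();print(s["joint_pos"],s["contact_force"],s["ft_torque"])
for n in("side","top"):
    im=bot.snapshot(n);cv2.imwrite(f"pics/{n}6.png",cv2.cvtColor(im,cv2.COLOR_RGB2BGR))
    h=cv2.cvtColor(im,cv2.COLOR_RGB2HSV);m=cv2.inRange(h,(0,70,15),(14,255,140))
    r=(175,120,90,110) if n=="side" else (245,100,70,110)
    k=np.zeros_like(m);k[r[1]:r[1]+r[3],r[0]:r[0]+r[2]]=255;m&=k
    l,_,st,c=cv2.connectedComponentsWithStats(m)
    for i in range(1,l):
        if st[i,4]>8:print(n,st[i],c[i])
E
```

```text
clock: 12.1
position: [0.6694, 0.172, 0.1422]
tool_rot: [-3.027, 0.746, -2.843]
contact_force: [0.1, 0.3, -0.6]
grip_width: 0.708
grasp_force: 65.7
[-0.064  0.553 -0.46   2.29   2.353  0.578 -0.826] [ 0.146  0.289 -0.612] [-0.099  0.885  0.02 ]
side [175 154  12   3  24] [180.792 154.583]
side [236 188  13   8  71] [241.296 191.451]
```

```bash
python3 -c "
from h import *
go((.67,.172,.22),195,-40);go((.63,.17,.25),195,0)"
```

```text
shift [-1.34 -0.17 -1.41] turn [-5.2  2.8  1.4] n>= 1.3 t 12.2
shift [-1.14 -0.06 -2.64] turn [-5.5 42.8 -0.4] n>= 1.8 t 12.2
```

```bash
python3 -m pendant '[[50,[-0.5,-0.05,-0.5],[-2,1,0]],[50,[-1,-0.1,-1],[-4,2,0]],[50,[-1.3,-0.15,-1.4],[-5,3,0]],[50,[-1.3,-0.1,-1.8],[-5,13,0]],[50,[-1.2,-0.1,-2.2],[-5,23,0]],[50,[-1.2,-0.06,-2.4],[-5.5,33,0]],[50,[-1.14,-0.06,-2.64],[-5.5,42.8,-0.4]],[50,[-1.14,-0.06,-2.64],[-5.5,42.8,-0.4]],[50,[-1.14,-0.06,-2.64],[-5.5,42.8,-0.4]]]'
python3 -c "
from h import *
go((.60,.30,.25),140);go((.43,.20,.25),100);print(bot.sense()['joint_pos'].round(2))"
```

```text
clock: 13.32
position: [0.6265, 0.1699, 0.2492]
tool_rot: [-3.07, 0.275, -2.888]
contact_force: [2.1, -1.4, -3.0]
grip_width: 0.71
grasp_force: 65.7
shift [-0.17  3.31 -0.21] turn [ 3.7 16.5 53.6] n>= 2.1 t 13.325
shift [ 4.39  1.86 -1.4 ] turn [ 9.9 15.3 93.2] n>= 3.2 t 13.325
[ 0.05  0.38 -0.57  1.93  0.53  0.7   0.97]
```

```bash
python3 -m pendant '[[50,[0,0,0],[3,6,0]],[50,[0.2,0,-0.1],[5,12,5]],[50,[0.6,0.2,-0.2],[6,15.5,13]],[50,[1,0.4,-0.3],[6,16,22]],[50,[1.5,0.6,-0.5],[7,16,32]],[50,[2,0.8,-0.6],[8,16,42]],[50,[2.5,1,-0.8],[8,16,52]],[50,[3,1.3,-1],[9,16,62]],[50,[3.6,1.5,-1.2],[9,16,72]],[50,[4,1.7,-1.3],[10,15.3,82]],[50,[4.3,1.8,-1.4],[10,15.3,90]],[50,[4.39,1.86,-1.4],[9.9,15.3,93.2]]]'
python3 - <<'E'
from h import *
go((.415,.195,.25),100);go((.415,.195,.0),100);print(bot.sense()['joint_pos'].round(2))
E
```

```text
clock: 14.82
position: [0.4324, 0.1997, 0.2489]
tool_rot: [3.133, 0.001, 1.741]
contact_force: [0.3, 0.2, -1.2]
grip_width: 0.707
grasp_force: 65.7
shift [-0.04 -0.45 -0.03] turn [ 0.5  0.1 -0.2] n>= 0.3 t 14.825
shift [-0.04 -0.5   6.22] turn [ 0.5  0.1 -0.2] n>= 4.0 t 14.825
[-0.25  0.22 -0.34  2.09  0.1   0.84 -0.47]
```

```bash
cat > tub.py <<'E'
from h import *
np.set_printoptions(precision=3,suppress=True)
for n in("side","top"):
    im=bot.snapshot(n);h=cv2.cvtColor(im,cv2.COLOR_RGB2HSV);m=cv2.inRange(h,(0,70,15),(14,255,140))
    r=(195,160,70,60) if n=="side" else (245,130,70,80)
    k=np.zeros_like(m);k[r[1]:r[1]+r[3],r[0]:r[0]+r[2]]=255;m&=k
    l,_,st,c=cv2.connectedComponentsWithStats(m)
    for i in range(1,l):
        if st[i,4]>8:print(n,st[i],c[i],plane(n,c[i],.03))
    print(n,"tub px",proj(n,np.array([.559,.153,.078])))
E
python3 tub.py
python3 -m pendant '[[50,[-0.02,-0.2,1],[0.5,0.1,-0.2]],[50,[-0.04,-0.4,2],[0.5,0.1,-0.2]],[50,[-0.04,-0.48,3],[0.5,0.1,-0.2]],[50,[-0.04,-0.5,4],[0.5,0.1,-0.2]],[50,[-0.04,-0.5,5],[0.5,0.1,-0.2]],[50,[-0.04,-0.5,5.8],[0.5,0.1,-0.2]],[50,[-0.04,-0.5,6.3],[0.5,0.1,-0.2]],[50,[-0.04,-0.5,6.6],[0.5,0.1,-0.2]],[50,[-0.04,-0.5,6.6],[0.5,0.1,-0.2]]]'
```

```text
side [236 188  13   8  65] [241.062 191.615] [0.533 0.127 0.03 ]
side tub px [231.251 181.444]
top tub px [277.52 166.6 ]
clock: 16.05
position: [0.4171, 0.1955, -0.0158]
tool_rot: [-3.141, -0.001, 1.747]
contact_force: [-0.5, 0.3, -0.8]
grip_width: 0.709
grasp_force: 65.7
```

```bash
python3 -m pendant '[[50,[0,0,0.2],[0,0,0]],[50,[0,0,0.35],[0,0,0]],[50,[0,0,0.42],[0,0,0]],[50,[0,0,0.47],[0,0,0]],[50,[0,0,0.47],[0,0,0]]]'
python3 -m pendant '[[50,[0,0,0.05],[0,0,0]],[50,[0,0,0.05],[0,0,0]]]'
```

```text
clock: 16.68
position: [0.417, 0.1955, -0.0341]
tool_rot: [3.141, -0.001, 1.746]
contact_force: [0.1, -0.2, -0.8]
grip_width: 0.71
grasp_force: 65.7
clock: 16.92
position: [0.417, 0.1954, -0.0361]
tool_rot: [3.141, -0.001, 1.746]
contact_force: [0.1, 0.4, -0.9]
grip_width: 0.703
grasp_force: 65.7
```

```bash
python3 -m pendant '[[50,[0,0,0.05],[0,0,0]],[50,[0,0,0.1],[0,0,0]],[50,[0,0,0.1],[0,0,0]]]'
python3 -c "
from h import *
go((.415,.195,-.044),100)"
```

```text
clock: 17.3
position: [0.4171, 0.1955, -0.04]
tool_rot: [3.141, -0.001, 1.746]
contact_force: [-0.4, -0.3, 1.6]
grip_width: 0.705
grasp_force: 65.9
shift [-0.   -0.05  0.1 ] turn [ 0.  -0.1  0. ] n>= 0.1 t 17.3
```

```bash
python3 -m pendant '[[66,[0,0,0],[0,0,0]],[75,[0,0,0],[0,0,0]],[85,[0,0,0],[0,0,0]],[85,[0,0,0],[0,0,0]],[85,[0,0,0],[0,0,0]],[85,[0,0,-0.5],[0,0,0]],[85,[0,0,-1.5],[0,0,0]],[85,[0,0,-3],[0,0,0]],[85,[0,0,-4.5],[0,0,0]],[85,[0,0,-6],[0,0,0]]]'
python3 -c "
from h import *
go((.4605,.413,.21),74.6)"
```

```text
clock: 18.55
position: [0.4164, 0.1946, 0.2018]
tool_rot: [3.141, -0.001, 1.746]
contact_force: [1.9, -0.6, -1.3]
grip_width: 0.992
grasp_force: 0.0
shift [ 5.18  2.04 -0.2 ] turn [-0.  -0.1 25.4] n>= 3.6 t 18.55
```

```bash
python3 -m pendant '[[85,[0.8,0.3,-0.2],[0,0,5]],[85,[2,0.8,-0.2],[0,0,11]],[85,[3.2,1.3,-0.2],[0,0,18]],[85,[4.3,1.7,-0.2],[0,0,23]],[85,[5,2,-0.2],[0,0,25.4]],[85,[5.18,2.04,-0.2],[0,0,25.4]],[85,[5.18,2.04,-0.2],[0,0,25.4]]]'
python3 - <<'E'
exec(open("tub.py").read())
go((.4605,.413,.21),74.6);go((.4605,.413,.085),74.6)
t=cv2.cvtColor(bot.snapshot("top"),cv2.COLOR_RGB2HSV);m=cv2.inRange(t,(10,60,100),(30,200,255))
m[:, :215]=0;m[:,290:]=0;m[:195]=0;m[250:]=0
if m.any():
    r=cv2.minAreaRect(cv2.findNonZero(m));print("tray",r,plane("top",r[0],.015),m.sum()/255)
si=cv2.cvtColor(bot.snapshot("side"),cv2.COLOR_RGB2BGR);tp=cv2.cvtColor(bot.snapshot("top"),cv2.COLOR_RGB2BGR);cv2.imwrite("pics/side7.png",si);cv2.imwrite("pics/top7.png",tp)
print(tp[150:186:3,260:296:3].max(2))
E
```

```text
clock: 19.42
position: [0.4606, 0.4124, 0.2078]
tool_rot: [-3.141, 0.0, 1.303]
contact_force: [-0.1, -0.2, -0.1]
grip_width: 0.993
grasp_force: 0.0
side [236 189  13   7  40] [240.45  192.325] [0.535 0.13  0.03 ]
side tub px [231.251 181.444]
top [266 168   8   9  51] [269.333 171.647] [0.551 0.178 0.03 ]
top [281 173  10  11  66] [285.47  177.742] [0.529 0.124 0.03 ]
top tub px [277.52 166.6 ]
shift [ 0.04 -0.03 -0.05] turn [-0.  0. -0.] n>= 0.0 t 19.525
shift [ 0.04 -0.03  3.07] turn [-0.  0. -0.] n>= 2.0 t 19.525
tray ((273.5, 205.5), (11.0, 23.0), 90.0) [0.439 0.166 0.015] 173.0
[[101  75  30  34  35  42  37  41  37  30  46  77]
 [ 59  31  40  34  39 118 120 117  33  38  36  33]
 [ 36  33 113 128 126 124 125 124 126 121  35  31]
 [ 29 129 122 128 124 121 125 125 117 121 131  31]
 [121 125 129 120 121 121 123 120 123 125 121  78]
 [129 128 126 123 122 121 124 125 124 124 123 129]
 [126 126 102  88  79 125 126 121 122 123 126 122]
 [129 131  71  73  85 129 120 126 123 131 133 124]
 [130 132  73  76  75 131 125  93  72  85 119 130]
 [133 131  23  30  27 122 124  53  93  81 120 124]
 [ 87 126 128 127 129 125 124 104  98 100  69  50]
 [ 46 124 133 119 120 127 122 133  40  34  51 100]]
```

Both offcuts are inside the tub, at (0.551,0.178) and (0.529,0.124). Next is the handle.

```bash
python3 -m pendant '[[85,[0.04,0,1],[0,0,0]],[85,[0.04,0,2],[0,0,0]],[85,[0.04,0,2.7],[0,0,0]],[85,[0.04,0,3.08],[0,0,0]],[85,[0.04,0,3.08],[0,0,0]],[50,[0.04,0,3.08],[0,0,0]],[20,[0.04,0,3.08],[0,0,0]],[5,[0.04,0,3.08],[0,0,0]],[5,[0.04,0,3.08],[0,0,0]],[5,[0.04,0,3.08],[0,0,0]],[5,[0.04,0,3.08],[0,0,0]],[5,[0.04,0,3.08],[0,0,0]]]'
```

```text
clock: 21.18
position: [0.4623, 0.4151, 0.0856]
tool_rot: [3.141, -0.002, 1.302]
contact_force: [-0.0, -1.0, 5.3]
grip_width: 0.09
grasp_force: 58.8
```

```bash
python3 -m pendant '[[5,[0,0,-0.03],[0.5,0,0]],[5,[0,0,-0.06],[1,0,0]],[5,[0,0,-0.1],[1.7,0,0]],[5,[0,0,-0.14],[2.4,0,0]],[5,[0,0,-0.18],[3.1,0,0]],[5,[0,0,-0.22],[3.8,0,0]]]'
```

```text
clock: 21.92
position: [0.4618, 0.4152, 0.095]
tool_rot: [-3.075, -0.002, 1.302]
contact_force: [1.1, 0.2, 0.2]
grip_width: 0.09
grasp_force: 60.0
```

```bash
python3 -m pendant '[[5,[0,0,-0.04],[0.7,0,0]],[5,[0,0,-0.09],[1.5,0,0]],[5,[0,0,-0.14],[2.4,0,0]],[5,[0,0,-0.19],[3.3,0,0]],[5,[0,0,-0.24],[4.2,0,0]],[5,[0,0,-0.29],[5,0,0]],[5,[0,0,-0.34],[5.9,0,0]],[5,[0,0,-0.39],[6.6,0,0]],[5,[0,0,-0.39],[6.6,0,0]],[5,[0,0,-0.39],[6.6,0,0]]]'
python3 - <<'E'
from h import *
a=cv2.imread("pics/side7.png");b=cv2.cvtColor(bot.snapshot("side"),cv2.COLOR_RGB2BGR);cv2.imwrite("pics/side8.png",b)
# white front-left/+y lid edge: topmost & bottom white rows per column near front edge
for n,im in(("before",a),("now",b)):
    w=(im.min(2)>150)
    print(n,[(c,int(np.where(w[195:290,c])[0].max()+195)) for c in(205,215,230,245,260,270,280)], "front +y corner px", max((x for y,x in zip(*np.where(w[235:280,190:310])))) +190)
for th in(0,.1,.18,.25):
    b_=np.array([.5896,.3787]);bx=np.array([.964,-.266]);by=np.array([.266,.964])
    P=np.r_[b_-bx*.166*np.cos(th)+by*.102,.1+.166*np.sin(th)];print(th,proj("side",P))
E
```

```text
clock: 23.18
position: [0.4617, 0.4152, 0.1096]
tool_rot: [-2.958, -0.001, 1.303]
contact_force: [-4.3, 3.4, -0.3]
grip_width: 0.087
grasp_force: 59.9
before [(205, 288), (215, 289), (230, 264), (245, 266), (260, 268), (270, 270), (280, 284)] front +y corner px 291
now [(205, 288), (215, 289), (230, 262), (245, 265), (260, 267), (270, 268), (280, 284)] front +y corner px 289
0 [286.02717768 267.57557094]
0.1 [285.89057535 260.55504559]
0.18 [285.12587097 254.78396411]
0.25 [283.97079    249.65588473]
```

Run:
```python
from h import *
a=cv2.imread("pics/side7.png").min(2);b=cv2.imread("pics/side8.png").min(2)
for c in(220,250,270,278,284):print(c,"\n",a[225:292:2,c],"\n",b[225:292:2,c])
print("row 215",a[210,285:306],b[210,285:306])
```

```text
220 
 [252 252 252 252 252 252 252 252 252 252 252 252 252 252 252 251 186 168
 164 157 139 136 137 139 140 139 139 140 140 141 140 146 192 168] 
 [253 253 253 253 253 253 253 252 253 253 253 253 253 253 234 167 166 165
 177 139 139 140 140 141 142 141 140 143 144 141 143 148 195 170]
250 
 [252 252 252 252 252 252 252 252 252 252 252 252 252 252 252 252 252 251
 190 165 163 157 114 114 116 117 117 116 130 141 139 138 138 137] 
 [253 253 253 253 253 253 253 253 253 253 253 253 253 253 229 167 167 164
 129 139 204 119 116 116 116 118 118 120 132 142 143 142 138 140]
270 
 [140 141 200 252 252 252 252 252 251 201 245 252 252 252 252 252 252 252
 252 238 176 164 160 144 139 139 139 139 137 135 136 139 137 137] 
 [143 134 127 175 197 212 253 253 253 253 253 253 253 252 225 166 166 163
 145 199 140 206 144 140 142 143 140 139 140 138 137 142 140 139]
278 
 [185 135 130 141 142 141 140 141 167 226 189 252 252 252 252 252 252 252
 252 251 203 165 162 154 111 111 110 127 162 175 175 175 174 179] 
 [143 141 141 252 252 253 253 253 253 253 253 253 253 252 223 164 164 162
 192 195 111 124 198 119 114 113 113 129 166 178 178 178 176 180]
284 
 [141 142 141 142 141 202 252 252 252 252 252 252 252 252 252 252 252 252
 252 252 238 187 163 163 159  36  20  20  23  20  23 122 121 119] 
 [142 252 253 253 253 253 253 253 253 253 253 253 251 247 227 171 170 161
 156 178 180 157  90  36  20  20  20  19  22  23  26 120 124 123]
row 215 [252 252 252 252 252 252 252 252 252 252 252 252 252 246 125  47  46  45
  43  42  44] [141 141 142 143 142 142 142 142 142 147 142 135 135 136 112  51  45  47
  42  44  45]
```

The lid's front edge rose 12 px (column 284, row 265 to 253), which is about 0.17 rad, and the box rim shows under it. I'll let it settle, check the tray and the steadiness, and then hand in.

```bash
python3 -m pendant '[[5,[0,0,0],[0,0,0]],[5,[0,0,0],[0,0,0]],[5,[0,0,0],[0,0,0]],[5,[0,0,0],[0,0,0]]]'
python3 - <<'E'
exec(open("tub.py").read())
for n in("side","top"):
    h=bot.snapshot(n);hs=cv2.cvtColor(h,cv2.COLOR_RGB2HSV)
    m=cv2.inRange(hs,(10,60,100),(30,200,255));x0,y0=proj(n,np.array([.417,.195,.01])).astype(int)
    k=np.zeros_like(m);k[y0-25:y0+26,x0-40:x0+41]=255;m&=k
    if m.any():
        r=cv2.minAreaRect(cv2.findNonZero(m));print(n,(x0,y0),r,plane(n,r[0],.01),int(m.sum()/255))
b=bot.snapshot("side").min(2);print("edge row",[int(np.where(b[225:292,c]>240)[0].max()+225) for c in(250,270,284)],bot.sense()["joint_vel"])
E
```

```text
clock: 23.72
position: [0.4617, 0.4152, 0.1096]
tool_rot: [-2.958, -0.001, 1.303]
contact_force: [-4.4, 2.9, 0.6]
grip_width: 0.09
grasp_force: 59.9
side [236 188  12   8  37] [240.027 192.189] [0.536 0.13  0.03 ]
side tub px [231.251 181.444]
top tub px [277.52 166.6 ]
side (np.int64(285), np.int64(210)) ((279.18121337890625, 202.02687072753906), (69.7985610961914, 24.41311264038086), 34.99202346801758) [0.43  0.154 0.01 ] 146
top (np.int64(264), np.int64(212)) ((257.8597106933594, 214.73780822753906), (18.22120475769043, 29.15392303466797), 83.6598129272461) [0.409 0.218 0.01 ] 315
edge row [252, 252, 252] [-0.001  0.    -0.001 -0.     0.     0.001 -0.001]
```

```bash
python3 -c "
from workcell import bot
print(bot.close_job())"
```

```text
the job is handed in; nothing more can be done
None
```

I handed the job in at about 24 s with the lid held still at roughly 0.17 rad, both offcuts in the upright tub and the empty tray set down on the table; the tray's flatness is inferred from contact force and partly blocked images, and no verdict came back.

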